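# Pack the candle things into the divided crate

## Robot

A 6-joint arm with a two-finger parallel gripper is mounted at the origin on the work surface. World frame = base frame: x ahead of the robot, y to its left, z up, the work surface at z = 0. Lengths are in mm, angles in rad, forces in N, time in s.
With the tool pointing down it reaches from about 350 to 925 mm from the base axis. Payload 6.4 kg.
Tool frame: the origin (TCP) lies on the centre line of the jaws, within the pads' length; the fingertips stand 25 mm ahead of it and the grasp point (between the pads) lies 6 mm ahead of it; x points along the fingers, y is the direction in which the jaws open and shut, and the axes are right-handed (so a half turn about x gives the same grasp; the last joint's range is limited). The gripper opens to 94 mm and grips with 3 to 60 N. Pads are 16 mm wide; open, the fingers measure 119 mm over their backs; the gripper's body (75 mm by 177 mm) begins 78 mm behind the grasp point.
Start: joints at [1.065, 0.245, 1.558, -0, 1.339, -0.174], TCP at [211.732, 614.559, 204.155] pointing down, gripper open.
Joint ranges: [-3.13, 3.13], [-1.02, 2.26], [0.13, 2.54], [-0.95, 4.09], [0.21, 2.88], [-2.74, 2.74]. Speed limits (rad/s): [2.57, 2.57, 3.14, 3.14, 3.14, 3.14].

## Interface

Orientations are given as a rotation vector (axis times angle).
In Python, from rig import env gives the robot as it stands.
- The arm moves only by the shell command python3 -m creep 'ROWS'. ROWS is text: rows parted by semicolons, each of 7 numbers parted by spaces: the shift along the tool's x, y, z in mm, then the turn, a rotation vector about the tool's x, y, z in degrees, then the finger opening in mm, from 0 to 94. In form: x y z ax ay az hand; .... A call has 1 to 10 rows; each row is the pose to reach, as a shift and turn from the pose commanded when the call began, along the tool's axes at that moment; what a row does not reach only later rows make up. A row lasts 1/8 s, in which the tool goes at most 62.5 mm and 10.7 degrees, less where a joint would pass 70% of its speed; a pose out of reach is approached as far as the arm can. A call with a gripper value outside its range is refused whole. The fingers move at their own pace and stop on an object; the grip force is fixed at half the most. Time passes only in rows, so rows that repeat a pose let the fingers close. It gives the time, the measured TCP pose, the force and the opening at its end, in the units of the state.
- env.sense(): the state, without advancing time (a new reading comes with each control period).
- env.grab_frame(name): name is "side" or "top" or "wrist"; returns (picture, depth): 384x512x3 uint8, red, green, blue; 384x512 float32, mm along the optical axis (not along the pixel's ray), 0 where there is no reading.
- env.calibration(name): a dict with "mtx" (3x3 intrinsics, pixels), "R" (3x3) and "t" (3): a world point X has camera coordinates R X + t; the wrist camera has in their place "T_tool_cam" (4x4, takes a point from camera to tool coordinates, whose origin is the TCP and whose axes are the tool frame's). Camera axes: x right, y down, z forward; pixel columns grow to the right and rows downward; lengths in mm; the calibration is good to about 2 mm. A picture is of the moment at which its call begins: read the wrist's pose just before it. calibration takes no time and is no camera call.
- env.finish_job(): hands the job in, once; it reports no verdict.
The state is a dict: "time_s": time; "joint_positions": joint angles; "dq": joint speeds; "tau": joint torques, N m; "eef_pos": TCP position; "orientation": TCP orientation; "contact_force": force on the tool from outside, world axes, zero at the start; "ft_torque": the same for the moment, N m; "finger_gap": finger opening in mm.
Only numpy, scipy, OpenCV 4.12 (cv2) and the standard library are available. Lean on these libraries where they do the work, as an engineer would, in place of code of your own. Each camera call takes 0.05 s, during which the arm holds its last target. There are 200 camera calls.

## Task

Pack the candle things away in the divided wooden crate: stand the ivory candle (now in the glass) and the blue candle upright on the crate's floor, each in an empty cell of its own, and put the lighter from its charging stand handle-down into an empty narrow pocket at the crate's end. Set the candles down gently rather than dropping them; leave the glass and the charging stand on the tray, and everything else on the table and in the crate, standing where it is.

Things in the scene. Friction and masses are not known exactly. Their poses are not given: they have to be found in the camera images.
- crate: Pine crate, open on top, 176 (its x) x 298 (its y) x 80 mm high; does not move. Origin: centre of its underside, z up. Floor 8 mm thick, outer walls 9 mm. Two rows of three 76 mm square cells, three holding candle jars; dividers 6 mm thick, 60 mm above the table. At its +y end three narrow pockets with 80 mm high walls, one holding a matchbox.
- cell0 (a point): Centre of the inner floor of a square cell of the crate, 76 x 76 mm inside, at crate x -41, y -102 mm, 8 mm above the crate's underside.
- cell1 (a point): Centre of the inner floor of a square cell of the crate, 76 x 76 mm inside, at crate x -41, y -20 mm, 8 mm above the crate's underside.
- cell2 (a point): Centre of the inner floor of a square cell of the crate, 76 x 76 mm inside, at crate x -41, y +62 mm, 8 mm above the crate's underside.
- cell3 (a point): Centre of the inner floor of a square cell of the crate, 76 x 76 mm inside, at crate x +41, y -102 mm, 8 mm above the crate's underside.
- cell4 (a point): Centre of the inner floor of a square cell of the crate, 76 x 76 mm inside, at crate x +41, y -20 mm, 8 mm above the crate's underside.
- cell5 (a point): Centre of the inner floor of a square cell of the crate, 76 x 76 mm inside, at crate x +41, y +62 mm, 8 mm above the crate's underside.
- pocket0 (a point): Centre of the inner floor of a narrow pocket of the crate, 48 (crate x) x 34 (crate y) mm inside, 72 mm deep, at crate x -55, y +123 mm, 8 mm above the crate's underside.
- pocket1 (a point): Centre of the inner floor of a narrow pocket of the crate, 48 (crate x) x 34 (crate y) mm inside, 72 mm deep, at crate x +0, y +123 mm, 8 mm above the crate's underside.
- pocket2 (a point): Centre of the inner floor of a narrow pocket of the crate, 48 (crate x) x 34 (crate y) mm inside, 72 mm deep, at crate x +55, y +123 mm, 8 mm above the crate's underside.
- tray: Dark wooden serving tray with brass handles at its y ends, 230 (its x) x 350 (its y) mm, flat floor 8 mm thick, rim 16 mm high, handles to 38 mm; it does not move. Origin: centre of its underside. The glass, the charging stand and the blue candle stand on it.
- candle_ivory: Ivory pillar candle, a plain cylinder 50 mm in diameter and 170 mm tall (a thin 9 mm wick on top), about 0.3 kg, standing loose in the open glass. Origin: centre of its underside; z along its axis, towards the wick. Grip it near its top: about 78 mm of it stand above the rim of the glass.
- candle_blue: Dark blue pillar candle of the same size as the ivory one (50 mm x 170 mm), standing on the tray. Origin: centre of its underside; z up along its axis.
- glass: Clear open glass cylinder, 100 mm outer diameter, 100 mm high, wall 4 mm, bottom 8 mm thick, loose on the tray. Origin: centre of its underside; z up. It stays on the tray.
- dock: Black square charging stand, 75 x 75 x 38 mm, loose on the tray, with a 27 mm square socket, 30 mm deep, open at the top. Origin: centre of its underside; z up. It stays on the tray.
- lighter: Candle lighter, 190 mm long, about 90 g: red round handle, 24 mm in diameter, 120 mm long, then a straight steel neck, 12 mm in diameter (dark tip 14 mm), 70 mm long. It stands handle down in the charging stand's socket and lifts straight out; it can be held by the neck. Origin: centre of the handle's flat end; z along it, towards the neck's tip.
- jar_amber: Amber glass candle jar with a black lid, 66 mm in diameter, 85 mm tall, standing in one of the crate's cells, where it stays. Origin: centre of its underside.
- jar_green: Green candle jar with a wooden lid, 66 mm x 85 mm, standing in one of the crate's cells, where it stays. Origin: centre of its underside.
- jar_white: White candle jar with a wooden lid, 66 mm x 85 mm, standing in one of the crate's cells, where it stays. Origin: centre of its underside.
- matchbox: Box of long matches, 40 x 22 x 110 mm tall, red and brown, standing in one of the crate's narrow pockets, where it stays. Origin: centre of its underside.
- heart: Driftwood heart on a wooden foot, 188 mm wide, 244 mm tall, at the right side of the table. Origin: centre of the foot's underside. Not to be disturbed.
- potpourri: Glass jar of potpourri with a cork, 90 mm in diameter, 150 mm tall, at the left side of the table. Origin: centre of its underside. Not to be disturbed.
- key_bowl: Blue bowl with keys, 112 mm in diameter, 40 mm high, near the robot. Origin: centre of its underside. Not to be disturbed.
Things that resemble listed ones, but are neither listed nor needed, are in the scene too. Of the things that look like the candle_blue, the smallest one is meant. Of the things that look like the candle_ivory, the smaller one is meant.

How it is judged (in metres and radians):
At the end, for the whole second after the job is handed in: At rest: both pillar candles on the crate floor in cells, upright within 0.10 rad; lighter handle-down on a pocket's floor, leaning at most 0.45 rad. Jars upright in their cells (moved under 30 mm), matchbox in its pocket (40 mm), glass and charging stand upright and moved under 50 mm (x of candle_ivory in the frame of crate between -0.079 and 0.079 m and y of candle_ivory in the frame of crate between -0.14 and 0.1 m and z of candle_ivory in the frame of crate between 0.002 and 0.014 m and angle between each of candle_ivory, candle_blue, glass, dock's own z axis and vertical below 0.1 rad and linear speed of each of candle_ivory, candle_blue, lighter below 0.02 m/s and x of candle_blue in the frame of crate between -0.079 and 0.079 m and y of candle_blue in the frame of crate between -0.14 and 0.1 m and z of candle_blue in the frame of crate between 0.002 and 0.014 m and x of lighter in the frame of crate between -0.079 and 0.079 m and y of lighter in the frame of crate between 0.106 and 0.14 m and z of lighter in the frame of crate between 0.002 and 0.016 m and angle between lighter's own z axis and vertical below 0.45 rad and z of jar_amber in the frame of crate between 0.002 and 0.014 m and angle between each of jar_amber, jar_green, jar_white's own z axis and vertical below 0.12 rad and distance of each of jar_amber, jar_green, jar_white from where it was at the start of the episode below 0.03 m and z of jar_green in the frame of crate between 0.002 and 0.014 m and z of jar_white in the frame of crate between 0.002 and 0.014 m and z of matchbox in the frame of crate between 0.002 and 0.016 m and distance of matchbox from where it was at the start of the episode below 0.04 m and distance of each of glass, dock from where it was at the start of the episode below 0.05 m); the robot touches nothing.
It fails at once if the glass or the charging stand is knocked over or pushed more than 50 mm (angle between any of glass, dock's own z axis and vertical above 0.5 rad or distance of any of glass, dock from where it was at the start of the episode above 0.05 m).
It fails at once if the wooden heart, the potpourri jar or the key bowl is knocked over or pushed more than 50 mm (angle between any of heart, potpourri, key_bowl's own z axis and vertical above 0.5 rad or distance of any of heart, potpourri, key_bowl from where it was at the start of the episode above 0.05 m).
It fails at once if a candle jar is lifted, tipped or dragged out of its cell (distance of any of jar_amber, jar_green, jar_white from where it was at the start of the episode above 0.04 m).
It fails at once if a pillar candle is dropped into the crate instead of being set down (moving faster than 0.65 m/s with its foot below the crate's rim, which takes a fall of 20 mm or more) ((x of candle_ivory in the frame of crate between -0.088 and 0.088 m and y of candle_ivory in the frame of crate between -0.149 and 0.149 m and z of candle_ivory in the frame of crate below 0.08 m and linear speed of candle_ivory above 0.65 m/s) or (x of candle_blue in the frame of crate between -0.088 and 0.088 m and y of candle_blue in the frame of crate between -0.149 and 0.149 m and z of candle_blue in the frame of crate below 0.08 m and linear speed of candle_blue above 0.65 m/s)).
It also fails if it takes over 72 s, if anything falls off the work surface, if the arm or the gripper's body presses on something with over 40 N, if the wrist force passes 120 N, or if a joint passes its speed limit or range.

## Working session

There is one attempt and no reset: what is moved stays moved. The work goes in short steps, Python scripts to look and compute and a shell command to move; the robot and the scene stay as the last step left them, time stands still between calls to the robot, and variables do not carry over. Pictures are saved under pics/ and viewed, about 8 in all and at most 12, crops included, and the job is handed in when it is done.

```bash
ls; mkdir -p pics; cat > h.py <<'E'
import numpy as np, cv2
from scipy.spatial.transform import Rotation as Rn
from rig import env
def grab(n):
    s=env.sense(); im,d=env.grab_frame(n); c=env.calibration(n)
    K=np.array(c['mtx'])
    if n=='wrist':
        T=np.array(c['T_tool_cam']); R=Rn.from_rotvec(s['orientation']).as_matrix()
        A=R@T[:3,:3]; b=R@T[:3,3]+np.array(s['eef_pos'])
    else:
        A=np.array(c['R']).T; b=-A@np.array(c['t'])
    v,u=np.mgrid[:384,:512]
    P=np.stack([(u-K[0,2])/K[0,0]*d,(v-K[1,2])/K[1,1]*d,d],-1)@A.T+b
    np.savez('last_%s.npz'%n,im=im,d=d,P=P,K=K,A=A,b=b)
    return im,d,P
def save(im,name,s=1):
    cv2.imwrite('pics/'+name,cv2.resize(im[:,:,::-1],None,fx=s,fy=s,interpolation=cv2.INTER_CUBIC))
E
python3 - <<'E'
from h import *
s=env.sense(); print({k:np.round(v,3) for k,v in s.items()})
print(np.round(Rn.from_rotvec(s['orientation']).as_matrix(),2))
for n in('top','side'):
    im,d,P=grab(n); save(im,n+'.png',1.5); print(n,np.round(np.load('last_%s.npz'%n)['b']))
E
```

```text
pics
{'time_s': np.float64(0.0), 'joint_positions': array([ 1.065,  0.246,  1.559,  0.   ,  1.339, -0.174]), 'dq': array([0.   , 0.002, 0.   , 0.001, 0.001, 0.002]), 'tau': array([ 0.0000e+00, -4.1584e+01, -3.1460e+01,  6.8000e-02,  3.3000e-02,
       -0.0000e+00]), 'eef_pos': array([211.429, 614.037, 203.085]), 'orientation': array([ 0.259,  1.556, -0.262]), 'contact_force': array([-0.096, -0.113, -0.387]), 'ft_torque': array([ 0.011, -0.054,  0.022]), 'finger_gap': np.float64(94.177)}
[[-0.    0.33  0.95]
 [-0.    0.95 -0.33]
 [-1.   -0.   -0.  ]]
top [ 295.    6. 1640.]
side [ -252. -1013.   908.]
```

View pics/top.png

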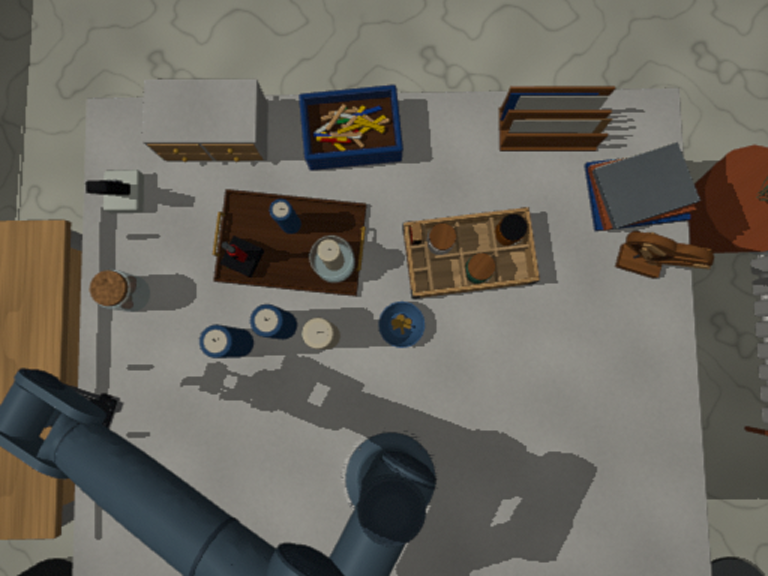

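View pics/side.png

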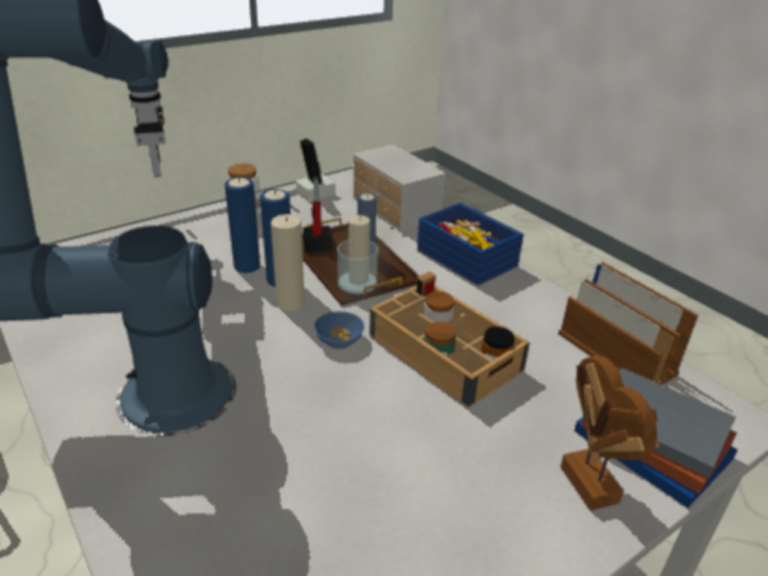

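The top view (scaled 1.5x) has up = +x and left = +y.

- Blue look-alikes: the tray one at (281,210), and larger ones at (270,320) and (220,341). I choose the tray one.
- Ivory look-alikes: the one in the glass at (328,250), and a larger one at (318,332). I choose the glass one.
- Lighter: at (235,250). The black wand in a white stand at (115,187) is a decoy.
- Crate: jars are at white (442,236), black lid (513,228) and green (482,266). The matchbox is at (415,232).

```bash
python3 - <<'E'
from h import *
z=np.load('last_top.npz');P=z['P'];im=z['im']
def top(n,u,v,r=14):
    u/=1.5;v/=1.5;u=int(u);v=int(v)
    q=P[v-r:v+r,u-r:u+r].reshape(-1,3); q=q[q[:,2]<400]
    h=np.percentile(q[:,2],97); m=q[abs(q[:,2]-h)<12]
    print(n,'h',round(h),'mid',np.round((m.max(0)+m.min(0))/2),'med',np.round(np.median(m,0)),'ext',np.round(np.ptp(m,0)),len(m))
for a in [('blue',281,210),('ivory',328,250),('blueA',270,320),('blueB',220,341),('ivoryB',318,332),('white',442,236,12),('black',513,228,12),('green',482,266,12),('match',415,232,8),('bowl',402,324),('potp',111,288)]: top(*a)
# lighter
q=P[150:190,135:185].reshape(-1,3); q=q[(q[:,2]>60)]; print('lighter',len(q)); 
for h in range(60,230,20):
    m=q[abs(q[:,2]-h)<10]; 
    if len(m): print(h,np.round(m.mean(0)),len(m))
# crate corners, by outer wall points z 65..90
q=P[130:205,262:368].reshape(-1,3); q=q[(q[:,2]>66)&(q[:,2]<90)&(q[:,0]<690)]
r=cv2.minAreaRect(q[:,:2].astype(np.float32)); print('crate',r,np.round(cv2.boxPoints(r)))
q=P[118:202,140:248].reshape(-1,3); q=q[(q[:,2]>10)&(q[:,2]<24)]
r=cv2.minAreaRect(q[:,:2].astype(np.float32)); print('tray',r)
save(np.hstack([im[120:240,130:260],im[120:240,255:385]]),'crop1.png',3)
E
```

```text
blue h 181 mid [614. 232. 179.] med [614. 231. 177.] ext [48. 47. 18.] 179
ivory h 190 mid [520. 125. 189.] med [519. 125. 187.] ext [47. 46. 22.] 177
blueA h 243 mid [367. 254. 239.] med [368. 253. 238.] ext [66. 70. 16.] 382
blueB h 243 mid [327. 358. 240.] med [327. 358. 238.] ext [68. 67. 18.] 387
ivoryB h 230 mid [339. 149. 229.] med [339. 149. 225.] ext [63. 64. 22.] 336
white h 98 mid [ 563. -131.   94.] med [ 563. -131.   93.] ext [60. 60. 16.] 248
black h 98 mid [ 586. -301.   94.] med [ 582. -298.   93.] ext [68. 69. 16.] 252
green h 98 mid [ 490. -219.   95.] med [ 491. -220.   94.] ext [60. 60. 17.] 251
match h 123 mid [572. -71. 118.] med [570. -69. 119.] ext [41. 24. 14.] 77
bowl h 42 mid [364. -34.  39.] med [373. -48.  36.] ext [98. 97. 18.] 138
potp h 155 mid [451. 620. 151.] med [450. 620. 150.] ext [78. 80. 15.] 445
lighter 102
60 [527. 340.  64.] 4
80 [528. 341.  80.] 10
100 [530. 339. 102.] 8
120 [526. 342. 120.] 13
140 [531. 345. 137.] 28
160 [531. 345. 159.] 5
180 [530. 345. 181.] 7
200 [534. 348. 202.] 15
220 [530. 347. 211.] 3
crate ((529.02099609375, -198.78082275390625), (178.31829833984375, 300.3136901855469), 6.023839950561523) [[ 425.  -59.]
 [ 456. -357.]
 [ 633. -339.]
 [ 602.  -40.]]
tray ((581.6643676757812, 230.93353271484375), (309.8301086425781, 385.2572326660156), 1.4115053415298462)
```

View pics/crop1.png

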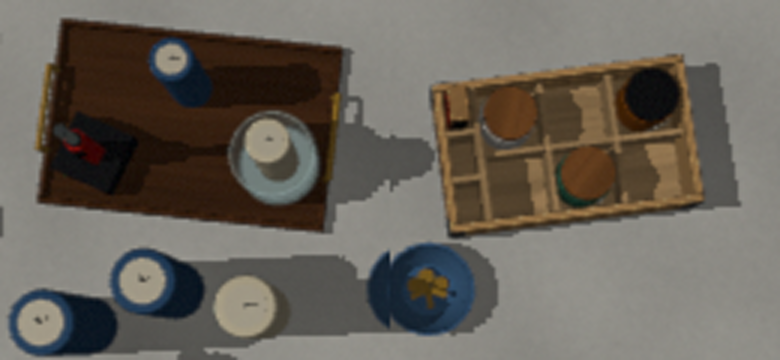

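Positions agree with the given sizes. The chosen candles are 48 mm wide, against 64–68 mm for the decoys. The crate is centred at about (529,-199) with 6° yaw. Free cells are 0, 2 and 4, and free pockets are 0 and 1.

```bash
cat >> h.py <<'E'
def to(*pts):
    s=env.sense(); R=Rn.from_rotvec(s['orientation']).as_matrix()
    for p in pts: print(p,'-> tool',np.round(R.T@(np.array(p)-s['eef_pos']),1))
E
python3 -c "
from h import *
to((211,614,340),(614,232,340))"
```

```text
(211, 614, 340) -> tool [-136.8   -0.5   -0.5]
(614, 232, 340) -> tool [-136.6 -230.3  505. ]
```

```bash
python3 -m creep '-60 0 0 0 0 0 94;-120 0 0 0 0 0 94;-137 -20 45 0 0 0 94;-137 -45 100 0 0 0 94;-137 -70 155 0 0 0 94;-137 -95 210 0 0 0 94;-137 -120 265 0 0 0 94;-137 -145 320 0 0 0 94;-137 -170 375 0 0 0 94;-137 -195 430 0 0 0 94' && python3 -m creep '0 -18 37 0 0 0 94;0 -35 75 0 0 0 94;0 -35 75 0 0 0 94;0 -35 75 0 0 0 94;0 -35 75 0 0 0 94'
python3 - <<'E'
from h import *
im,d,P=grab('wrist'); save(im,'w1.png',1.2)
q=P.reshape(-1,3)
for n,lo,c in (('blue',170,(614,232)),('ivory',178,(520,125)),('lighter',140,(530,345))):
    m=q[(q[:,2]>lo)&(q[:,2]<225)&(np.hypot(*(q[:,:2]-c).T)<45)]
    if len(m): print(n,len(m),np.round((m.max(0)+m.min(0))/2,1),np.round(np.median(m,0),1),np.ptp(m,0))
to((614,232,340))
E
```

```text
time_s: 1.35
eef_pos: [555.8, 288.5, 340.7]
orientation: [0.26, 1.556, -0.261]
contact_force: [1.0, 1.6, 0.2]
finger_gap: 94.0
time_s: 1.98
eef_pos: [613.5, 233.6, 341.2]
orientation: [0.259, 1.555, -0.259]
contact_force: [-0.3, -0.3, -0.3]
finger_gap: 93.9
blue 1468 [616.6 232.  178.3] [615.7 232.4 177.5] [48.72691424 49.32854807 16.48581413]
ivory 1770 [522.9 126.4 186.5] [522.7 127.7 185.4] [49.51452748 49.09031355 16.77468289]
lighter 347 [535.2 347.  173.6] [535.3 343.8 204.2] [15.53973722 13.75391573 67.10397466]
(614, 232, 340) -> tool [ 1.4 -1.4  1. ]
```

View pics/w1.png

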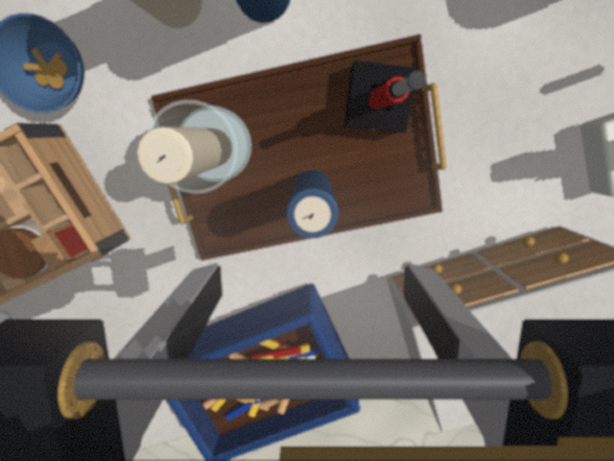

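The wrist view shows the blue candle top at (312,215), ivory at (165,155) and the lighter neck at (405,85). It puts blue at (616,232), ivory at (522,127) and the lighter at about (535,345). Next I grip blue.

```bash
python3 -m creep '50 -1 2 0 0 0 94;100 -1 2 0 0 0 94;140 -1 2 0 0 0 94;165 -1 2 0 0 0 94;180 -1 2 0 0 0 94;180 -1 2 0 0 0 94;180 -1 2 0 0 0 40;180 -1 2 0 0 0 40;180 -1 2 0 0 0 40;180 -1 2 0 0 0 40' && python3 -m creep '0 0 0 0 0 0 40;0 0 0 0 0 0 40;-4 0 0 0 0 0 40;-15 0 0 0 0 0 40;-40 0 0 0 0 0 40;-80 0 0 0 0 0 40;-120 0 0 0 0 0 40;-140 0 0 0 0 0 40;-140 0 0 0 0 0 40'
python3 -c "
from h import *
to((571.9,-214.4,310),(571.9,-214.4,180),(571.9,-214.4,161))"
```

```text
time_s: 3.28
eef_pos: [616.0, 231.0, 161.5]
orientation: [0.261, 1.555, -0.26]
contact_force: [0.1, -0.3, 0.3]
finger_gap: 57.4
time_s: 4.4
eef_pos: [616.5, 231.1, 302.8]
orientation: [0.261, 1.552, -0.259]
contact_force: [0.4, 0.6, -3.6]
finger_gap: 48.7
(571.9, -214.4, 310) -> tool [  -7.6 -435.7  103. ]
(571.9, -214.4, 180) -> tool [ 122.4 -435.9  102.7]
(571.9, -214.4, 161) -> tool [ 141.4 -436.   102.6]
```

```bash
python3 -m creep '-25 0 0 0 0 0 40;-50 -25 6 0 0 0 40;-50 -70 16 0 0 0 40;-50 -120 28 0 0 0 40;-50 -170 40 0 0 0 40;-50 -220 52 0 0 0 40;-50 -270 64 0 0 0 40;-50 -320 76 0 0 0 40;-50 -370 87 0 0 0 40;-40 -415 98 0 0 0 40' && python3 -m creep '0 -15 3 0 0 0 40;0 -21 5 0 0 0 40;0 -21 5 0 0 0 40;0 -21 5 0 0 0 40;0 -21 5 0 0 0 40'
python3 - <<'E'
from h import *
im,d,P=grab('wrist'); im2,_,_=grab('top'); save(np.hstack([im,im2[100:300,230:400].repeat(2,0).repeat(2,1)[:384]]),'w2.png',0.9)
to((571.9,-214.4,161))
E
```

```text
time_s: 5.65
eef_pos: [572.5, -194.9, 339.2]
orientation: [0.261, 1.557, -0.26]
contact_force: [0.9, -0.7, -2.7]
finger_gap: 48.9
time_s: 6.28
eef_pos: [571.5, -213.8, 341.4]
orientation: [0.259, 1.555, -0.259]
contact_force: [0.2, -0.5, -3.7]
finger_gap: 49.3
(571.9, -214.4, 161) -> tool [ 1.804e+02 -1.000e-01  5.000e-01]
```

View pics/w2.png

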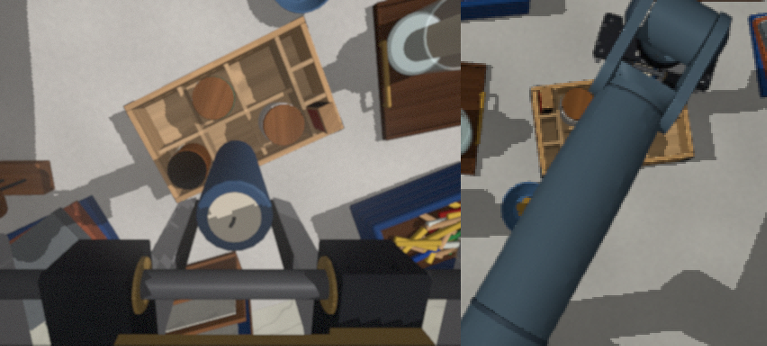

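The wrist view shows the candle held upright over the cell between the white and black-lid jars. I'll check the crate pose from this closer cloud.

```bash
python3 - <<'E'
from h import *
P=np.load('last_wrist.npz')['P']; q=P.reshape(-1,3)
q=q[(q[:,2]>68)&(q[:,2]<86)&(q[:,0]>400)&(q[:,0]<650)&(q[:,1]>-370)&(q[:,1]<-25)]
# drop stragglers away from the first-estimate walls
t=np.radians(6.02);l=(q[:,:2]-(529,-199))@np.array([[np.cos(t),-np.sin(t)],[np.sin(t),np.cos(t)]])
q=q[(abs(l[:,0])<95)&(abs(l[:,1])<156)]
r=cv2.minAreaRect(q[:,:2].astype(np.float32)); print(r,len(q))
q=P.reshape(-1,3)
for n,c in(('white',(563,-131)),('black',(583,-299)),('green',(490,-219))):
    m=q[(q[:,2]>85)&(q[:,2]<104)&(np.hypot(*(q[:,:2]-c).T)<45)]; print(n,len(m),np.round((m.max(0)+m.min(0))/2,1),np.ptp(m,0).round())
E
```

```text
((531.30419921875, -199.8467559814453), (178.81063842773438, 301.2285461425781), 6.037930488586426) 5916
white 1648 [ 565.3 -132.8   90.3] [62. 62. 10.]
black 1476 [ 584.8 -299.    90.1] [62. 62. 10.]
green 1755 [ 493.7 -221.    91.3] [62. 62.  7.]
```

```bash
python3 -m creep '30 0 2.5 0 0 0 40;60 0 2.5 0 0 0 40;90 0 2.5 0 0 0 40;120 0 2.5 0 0 0 40;145 0 2.5 0 0 0 40;162 0 2.5 0 0 0 40;172 0 2.5 0 0 0 40;177 0 2.5 0 0 0 40;179 0 2.5 0 0 0 40;180 0 2.5 0 0 0 40'
```

```text
time_s: 7.62
eef_pos: [574.0, -215.8, 161.9]
orientation: [0.26, 1.554, -0.261]
contact_force: [0.4, 0.2, -2.8]
finger_gap: 49.0
```

```bash
python3 -m creep '1 0 0 0 0 0 40;1 0 0 0 0 0 40'; python3 -m creep '0 0 0 0 0 0 55;0 0 0 0 0 0 70;0 0 0 0 0 0 94;0 0 0 0 0 0 94;0 0 0 0 0 0 94;-30 0 0 0 0 0 94;-80 0 0 0 0 0 94;-130 0 0 0 0 0 94;-170 0 0 0 0 0 94;-170 0 0 0 0 0 94'
python3 -c "
from h import *
P=grab('wrist')[2];q=P.reshape(-1,3)
m=q[(q[:,2]>165)&(q[:,2]<200)&(np.hypot(*(q[:,:2]-(574,-215)).T)<50)]; print('blue',len(m),np.round((m.max(0)+m.min(0))/2,1),np.median(m,0).round(1),np.ptp(m,0).round())
to((522,126.5,340),(522,126.5,168))"
```

```text
time_s: 7.88
eef_pos: [574.2, -215.9, 161.3]
orientation: [0.26, 1.553, -0.261]
contact_force: [0.1, 0.3, 0.7]
finger_gap: 49.1
time_s: 9.12
eef_pos: [575.0, -216.4, 334.7]
orientation: [0.258, 1.548, -0.262]
contact_force: [0.2, 0.2, 0.2]
finger_gap: 94.0
blue 1547 [ 574.7 -215.1  176.4] [ 573.5 -214.7  177.5] [49. 49. 23.]
(522, 126.5, 340) -> tool [  -9.1  306.7 -160.7]
(522, 126.5, 168) -> tool [ 162.9  306.8 -161.2]
```

Blue's top is at z 177.5, so it stands on the floor and upright. Next is ivory.

```bash
python3 -m creep '-5 30 -15 0 0 0 94;-5 75 -38 0 0 0 94;-5 122 -63 0 0 0 94;-5 170 -88 0 0 0 94;-5 218 -113 0 0 0 94;-5 262 -137 0 0 0 94;0 297 -156 0 0 0 94;0 306 -161 0 0 0 94;0 306 -161 0 0 0 94;0 306 -161 0 0 0 94' 
python3 -c "
from h import *
P=grab('wrist')[2];q=P.reshape(-1,3)
m=q[(q[:,2]>177)&(q[:,2]<210)&(np.hypot(*(q[:,:2]-(522,126)).T)<50)]; print(len(m),np.round((m.max(0)+m.min(0))/2,1),np.median(m,0).round(1),np.ptp(m,0).round())
to((522,126.5,340),(522,126.5,169))"
```

```text
time_s: 10.42
eef_pos: [521.2, 125.0, 329.7]
orientation: [0.261, 1.556, -0.262]
contact_force: [0.3, 0.1, 1.0]
finger_gap: 94.1
1633 [522.5 125.8 185.9] [521.5 126.4 185.5] [49. 49. 18.]
(522, 126.5, 340) -> tool [-10.1   1.7   0.2]
(522, 126.5, 169) -> tool [160.9   1.7   0.2]
```

```bash
python3 -m creep '45 1 1 0 0 0 94;90 1 1 0 0 0 94;125 1 1 0 0 0 94;148 1 1 0 0 0 94;161 1 1 0 0 0 94;161 1 1 0 0 0 94;161 1 1 0 0 0 40;161 1 1 0 0 0 40;161 1 1 0 0 0 40;161 1 1 0 0 0 40' && python3 -m creep '0 0 0 0 0 0 40;0 0 0 0 0 0 40;-4 0 0 0 0 0 40;-15 0 0 0 0 0 40;-40 0 0 0 0 0 40;-80 0 0 0 0 0 40;-120 0 0 0 0 0 40;-160 0 0 0 0 0 40;-190 0 0 0 0 0 40;-190 0 0 0 0 0 40'
python3 -c "
from h import *
t=np.radians(6.03);c,s=np.cos(t),np.sin(t)
for x,y in((-41,-102),(-55,123),(0,123)): print(x,y,(530.8+c*x-s*y).round(1),(-199.6+s*x+c*y).round(1))
to((500.7,-305.3,350),(500.7,-305.3,161.5))"
```

```text
time_s: 11.72
eef_pos: [522.4, 126.8, 169.5]
orientation: [0.26, 1.555, -0.26]
contact_force: [-0.0, 0.2, 1.3]
finger_gap: 57.5
time_s: 12.98
eef_pos: [523.4, 126.9, 362.4]
orientation: [0.261, 1.549, -0.259]
contact_force: [0.7, 0.4, -2.4]
finger_gap: 48.9
-41 -102 500.7 -305.3
-55 123 463.2 -83.1
0 123 517.9 -77.3
(500.7, -305.3, 350) -> tool [  12.2 -416.   119.2]
(500.7, -305.3, 161.5) -> tool [ 200.7 -416.4  118.2]
```

```bash
python3 -m creep '0 -20 6 0 0 0 40;0 -60 17 0 0 0 40;0 -105 30 0 0 0 40;0 -155 44 0 0 0 40;0 -205 59 0 0 0 40;0 -255 73 0 0 0 40;0 -305 87 0 0 0 40;0 -350 100 0 0 0 40;0 -390 112 0 0 0 40;0 -416 119 0 0 0 40' && python3 -m creep '0 0 0 0 0 0 40;0 0 0 0 0 0 40;0 0 0 0 0 0 40'
python3 -c "
from h import *
im,d,P=grab('wrist');q=P.reshape(-1,3);save(im,'w3.png')
for n,c in(('black',(583,-299)),('green',(490,-219))):
    m=q[(q[:,2]>85)&(q[:,2]<104)&(np.hypot(*(q[:,:2]-c).T)<45)]; print(n,len(m),np.round((m.max(0)+m.min(0))/2,1),np.ptp(m,0).round())
to((500.7,-305.3,161.5))"
```

```text
time_s: 14.22
eef_pos: [498.3, -306.6, 356.5]
orientation: [0.263, 1.558, -0.26]
contact_force: [-0.5, 0.4, -1.9]
finger_gap: 49.0
time_s: 14.6
eef_pos: [499.4, -304.2, 358.8]
orientation: [0.26, 1.556, -0.259]
contact_force: [-0.2, 0.8, -3.1]
finger_gap: 49.4
black 158 [ 583.7 -273.7   89.8] [44. 11.  9.]
green 1526 [ 493.2 -221.6   90.4] [62. 62.  9.]
(500.7, -305.3, 161.5) -> tool [197.6  -0.6   1.5]
```

View pics/w3.png

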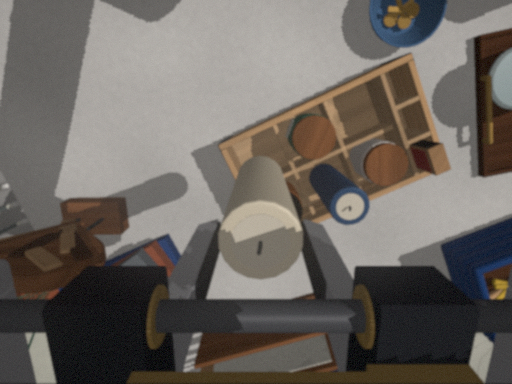

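The ivory candle is held upright over cell0, the corner cell beside the green jar. Lowering it.

```bash
python3 -m creep '35 0 1 0 0 0 40;75 0 1 0 0 0 40;110 0 1 0 0 0 40;140 0 1 0 0 0 40;163 0 1 0 0 0 40;179 0 1 0 0 0 40;189 0 1 0 0 0 40;194 0 1 0 0 0 40;197 0 1 0 0 0 40;198 0 1 0 0 0 40'; python3 -c "
from h import *
to((500.7,-305.3,161.5))"
```

```text
time_s: 15.9
eef_pos: [500.5, -305.8, 161.6]
orientation: [0.26, 1.554, -0.261]
contact_force: [-0.8, -0.2, -3.4]
finger_gap: 49.5
(500.7, -305.3, 161.5) -> tool [0.1 0.6 0. ]
```

```bash
python3 -m creep '1 0 0 0 0 0 40;1 0 0 0 0 0 40'
```

```text
time_s: 16.15
eef_pos: [500.8, -306.0, 161.3]
orientation: [0.26, 1.553, -0.261]
contact_force: [-0.5, 0.5, 1.7]
finger_gap: 49.2
```

Weight is taken by the floor, so I release and rise.

```bash
python3 -m creep '0 0 0 0 0 0 55;0 0 0 0 0 0 70;0 0 0 0 0 0 94;0 0 0 0 0 0 94;0 0 0 0 0 0 94;-30 0 0 0 0 0 94;-80 0 0 0 0 0 94;-130 0 0 0 0 0 94;-180 0 0 0 0 0 94;-180 0 0 0 0 0 94'
python3 -c "
from h import *
P=grab('wrist')[2];q=P.reshape(-1,3)
for n,c in(('ivory',(500,-305)),('blue',(574,-215))):
    m=q[(q[:,2]>165)&(q[:,2]<200)&(np.hypot(*(q[:,:2]-c).T)<45)]; print(n,len(m),np.round((m.max(0)+m.min(0))/2,1),np.median(m,0).round(1),np.ptp(m,0).round())
to((520,345,350))"
```

```text
time_s: 17.4
eef_pos: [501.7, -306.9, 345.8]
orientation: [0.256, 1.547, -0.264]
contact_force: [0.5, 0.0, -0.5]
finger_gap: 94.4
ivory 1463 [ 500.8 -307.   176.2] [ 499.6 -306.4  177.4] [49. 49. 21.]
blue 1373 [ 574.3 -215.4  175.9] [ 571.5 -215.7  177.5] [49. 49. 22.]
(520, 345, 350) -> tool [  -9.4  621.8 -193.9]
```

```bash
python3 -m creep '0 30 -9 0 0 0 94;0 80 -25 0 0 0 94;0 135 -42 0 0 0 94;0 190 -59 0 0 0 94;0 245 -77 0 0 0 94;0 300 -94 0 0 0 94;0 355 -111 0 0 0 94;0 410 -128 0 0 0 94;0 465 -145 0 0 0 94;0 520 -162 0 0 0 94' && python3 -m creep '0 45 -14 0 0 0 94;0 85 -27 0 0 0 94;0 102 -32 0 0 0 94;0 102 -32 0 0 0 94;0 102 -32 0 0 0 94'
python3 -c "
from h import *
im,d,P=grab('wrist');q=P.reshape(-1,3);save(im,'w4.png')
for h in range(70,220,10):
    m=q[(abs(q[:,2]-h)<5)&(np.hypot(*(q[:,:2]-(533,345)).T)<40)]
    if len(m)>3: print(h,len(m),np.round((m.max(0)+m.min(0))/2,1),np.median(m,0).round(1),np.ptp(m,0).round())
to((533,345,180))"
```

```text
time_s: 18.7
eef_pos: [515.4, 240.5, 337.7]
orientation: [0.259, 1.558, -0.262]
contact_force: [1.0, -1.1, 0.5]
finger_gap: 94.1
time_s: 19.32
eef_pos: [519.6, 344.4, 339.7]
orientation: [0.261, 1.555, -0.262]
contact_force: [-0.2, 0.1, -0.2]
finger_gap: 94.2
70 17 [526.9 348.6  70.2] [525.1 351.1  71. ] [ 7. 19.  9.]
80 15 [529.  349.2  80.5] [525.1 352.3  80.5] [11. 20.  9.]
90 9 [529.3 348.   90.7] [528.2 355.5  92.2] [ 9. 22.  8.]
100 18 [526.2 347.7  99.5] [523.4 349.1 100.4] [ 9. 21.  8.]
110 21 [528.  348.2 109.7] [521.9 351.3 109.6] [13. 22.  9.]
120 41 [527.7 348.2 119.7] [523.7 348.2 120.3] [12. 22.  9.]
130 46 [533.8 347.9 130.1] [525.9 349.3 134.1] [21. 22. 10.]
140 141 [534.5 347.5 139.6] [531.  349.8 136.6] [21. 23.  9.]
150 14 [531.2 348.1 150.1] [529.8 347.7 150.5] [ 4. 10.  8.]
160 18 [532.  348.3 160. ] [530.1 348.9 159.8] [ 6. 10. 10.]
170 18 [531.6 348.  170. ] [530.2 349.1 169.1] [ 5. 10. 10.]
180 20 [531.3 348.  180. ] [529.8 348.4 179.7] [ 5. 10. 10.]
190 24 [531.8 348.  189.8] [529.8 348.6 190.2] [ 6. 11.  9.]
200 50 [534.5 347.5 200. ] [532.9 348.1 204.5] [13. 13. 10.]
210 93 [534.9 347.1 205.9] [535.1 347.4 205.7] [13. 13.  2.]
(533, 345, 180) -> tool [160.    5.   12.4]
```

View pics/w4.png

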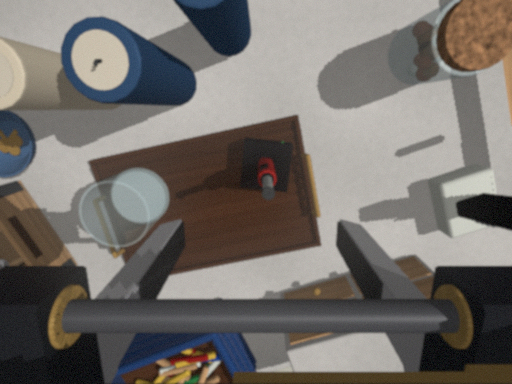

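The lighter is upright at (535,347.5) with its tip at z 206 and its image position at (267,180). The emptied glass still stands. Next I grip the neck.

```bash
python3 -m creep '0 8 13.5 0 0 0 60;45 8 13.5 0 0 0 60;90 8 13.5 0 0 0 60;130 8 13.5 0 0 0 50;152 8 13.5 0 0 0 50;160 8 13.5 0 0 0 50;160 8 13.5 0 0 0 50;160 8 13.5 0 0 0 5;160 8 13.5 0 0 0 5;160 8 13.5 0 0 0 5' && python3 -m creep '0 0 0 0 0 0 5;0 0 0 0 0 0 5;0 0 0 0 0 0 5'
```

```text
time_s: 20.62
eef_pos: [535.1, 349.0, 180.8]
orientation: [0.261, 1.554, -0.26]
contact_force: [-1.1, -0.7, 0.0]
finger_gap: 23.9
time_s: 21.0
eef_pos: [534.9, 348.8, 180.3]
orientation: [0.26, 1.555, -0.26]
contact_force: [0.2, -1.0, 0.9]
finger_gap: 11.2
```

```bash
python3 -m creep '-5 0 0 0 0 0 5;-20 0 0 0 0 0 5;-50 0 0 0 0 0 5;-90 0 0 0 0 0 5;-130 0 0 0 0 0 5;-160 0 0 0 0 0 5;-160 0 0 0 0 0 5;-160 0 0 0 0 0 5'
python3 -c "
from h import *
to((463.2,-83.1,340),(463.2,-83.1,172))"
```

```text
time_s: 22.0
eef_pos: [534.3, 348.6, 338.8]
orientation: [0.26, 1.557, -0.261]
contact_force: [-0.5, -0.4, -1.0]
finger_gap: 11.3
(463.2, -83.1, 340) -> tool [  -0.8 -431.4   73.4]
(463.2, -83.1, 172) -> tool [ 167.2 -431.2   73.6]
```

```bash
python3 -m creep '0 -20 3 0 0 0 5;0 -60 10 0 0 0 5;0 -110 19 0 0 0 5;0 -160 27 0 0 0 5;0 -210 36 0 0 0 5;0 -260 44 0 0 0 5;0 -310 53 0 0 0 5;0 -360 61 0 0 0 5;0 -400 68 0 0 0 5;0 -425 72 0 0 0 5' && python3 -m creep '0 -6 1 0 0 0 5;0 -6 1 0 0 0 5;0 -6 1 0 0 0 5;0 -6 1 0 0 0 5'
python3 -c "
from h import *
im,d,P=grab('wrist');q=P.reshape(-1,3);save(im,'w5.png')
q=q[(q[:,2]>72)&(q[:,2]<84)]
t=np.radians(6.03);R=np.array([[np.cos(t),-np.sin(t)],[np.sin(t),np.cos(t)]]);l=(q[:,:2]-(530.8,-199.6))@R
l=l[(abs(l[:,0])<94)&(abs(l[:,1])<155)]; print(l.min(0),l.max(0))
m=l[(abs(l[:,0]+55)<20)&(l[:,1]>95)]; print(np.histogram(m[:,1],bins=np.arange(95,156,3)))
print('tcp in crate',(env.sense()['eef_pos'][:2]-np.array((530.8,-199.6)))@R)
qq=P.reshape(-1,3)
for h in (180,190,200,210,220,230,240,250,270,290):
    m=qq[(abs(qq[:,2]-h)<4)&(np.hypot(*(qq[:,:2]-env.sense()['eef_pos'][:2]).T)<30)]
    if len(m)>3: print(h,len(m),np.round((m.max(0)+m.min(0))/2,1),np.ptp(m,0).round())
to((463.2,-83.1,172))"
```

```text
time_s: 23.25
eef_pos: [462.7, -78.5, 338.7]
orientation: [0.262, 1.557, -0.262]
contact_force: [-0.1, 0.5, -1.0]
finger_gap: 11.2
time_s: 23.75
eef_pos: [463.5, -81.7, 340.1]
orientation: [0.259, 1.555, -0.259]
contact_force: [0.3, 0.2, -1.1]
finger_gap: 11.1
[ -89.13716619 -150.23575863] [ 89.57004281 149.97244178]
(array([ 0, 23, 40, 36,  0,  0,  0,  0,  0,  0,  0,  0,  0,  0,  5, 59, 59,
       55,  2,  0]), array([ 95,  98, 101, 104, 107, 110, 113, 116, 119, 122, 125, 128, 131,
       134, 137, 140, 143, 146, 149, 152, 155]))
tcp in crate [-54.53442499 124.26717487]
180 24 [457.7 -81.4 180.5] [12. 21.  7.]
190 25 [457.6 -82.  190. ] [11. 22.  7.]
200 31 [457.1 -81.9 200.1] [11. 22.  8.]
210 32 [457.6 -81.6 210. ] [12. 22.  8.]
220 37 [457.6 -81.2 220.2] [12. 21.  8.]
230 39 [457.  -81.9 230.1] [10. 22.  7.]
240 38 [457.6 -81.5 240.1] [12. 22.  8.]
250 23 [457.1 -81.9 250.6] [11. 22.  7.]
270 62 [456.4 -81.8 270. ] [13. 22.  8.]
290 87 [461.9 -81.9 290. ] [21. 22.  8.]
(463.2, -83.1, 172) -> tool [168.1  -1.4   0.2]
```

View pics/w5.png

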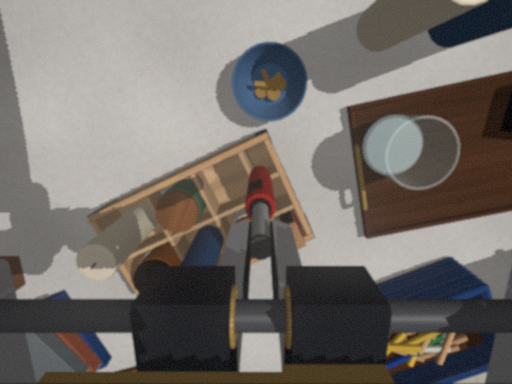

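The crate re-fit matches: pocket y runs 107–140. The lighter hangs straight and its handle is centred within 1–2 mm. Lowering it into pocket0.

```bash
python3 -m creep '35 -1 0 0 0 0 5;75 -1 0 0 0 0 5;95 -1 0 0 0 0 5;115 -1 0 0 0 0 5;133 -1 0 0 0 0 5;148 -1 0 0 0 0 5;158 -1 0 0 0 0 5;164 -1 0 0 0 0 5;167 -1 0 0 0 0 5;168 -1 0 0 0 0 5' && python3 -m creep '1 0 0 0 0 0 5;1 0 0 0 0 0 5'
```

```text
time_s: 25.05
eef_pos: [463.3, -83.5, 172.4]
orientation: [0.26, 1.554, -0.26]
contact_force: [0.2, -0.9, -1.2]
finger_gap: 11.0
time_s: 25.3
eef_pos: [463.8, -83.7, 172.3]
orientation: [0.26, 1.553, -0.261]
contact_force: [-0.2, 0.1, 3.0]
finger_gap: 11.0
```

```bash
python3 -m creep '0 0 0 0 0 0 20;0 0 0 0 0 0 30;0 0 0 0 0 0 45;0 0 0 0 0 0 45;-30 0 0 0 0 0 45;-70 0 0 0 0 0 45;-120 0 0 0 0 0 45;-170 0 0 0 0 0 45;-170 0 0 0 0 0 45'
python3 -m creep '0 -30 -30 0 0 0 45;0 40 -30 0 0 0 45;0 100 -30 0 0 0 45;0 160 -30 0 0 0 45;0 215 -30 0 0 0 45;0 270 -30 0 0 0 45;0 320 -30 0 0 0 45;0 320 -30 0 0 0 45;0 320 -30 0 0 0 45'
python3 - <<'E'
from h import *
im,d,P=grab('wrist');im2,_,P2=grab('top');im3,_,P3=grab('side')
t=np.radians(6.03);R=np.array([[np.cos(t),-np.sin(t)],[np.sin(t),np.cos(t)]])
for nm,p in(('top',P2),('side',P3),('wrist',P)):
    q=p.reshape(-1,3)
    for n,c,lo,hi in(('ivory',(500,-306),165,200),('blue',(574,-215),165,200),('neck',(463,-83),150,215)):
        m=q[(q[:,2]>lo)&(q[:,2]<hi)&(np.hypot(*(q[:,:2]-c).T)<45)]
        if len(m)>4: print(nm,n,len(m),np.round((m.max(0)+m.min(0))/2,1),np.median(m,0).round(1),'zmax',m[:,2].max().round(1))
a=cv2.resize(im2[90:250,100:400],(600,320));b=cv2.resize(im3[70:290,120:450],(600,400))
save(np.vstack([a,b]),'end.png',0.83)
E
```

```text
time_s: 26.42
eef_pos: [464.8, -84.1, 346.0]
orientation: [0.258, 1.547, -0.262]
contact_force: [-0.3, -1.4, -0.3]
finger_gap: 44.9
time_s: 27.55
eef_pos: [538.5, 228.5, 339.8]
orientation: [0.26, 1.557, -0.261]
contact_force: [-0.0, -0.1, -0.7]
finger_gap: 45.6
top ivory 185 [ 499.7 -304.4  175.8] [ 498.7 -304.2  178.2] zmax 186.0
top blue 181 [ 571.7 -213.9  178.2] [ 571.8 -213.   177.8] zmax 188.4
top neck 21 [461.9 -83.1 178.7] [461.1 -82.5 197.2] zmax 204.1
side ivory 197 [ 497.3 -308.6  176.4] [ 491.8 -312.6  177.3] zmax 187.7
side blue 161 [ 571.1 -215.1  175.4] [ 564.4 -220.9  177.3] zmax 185.6
side neck 61 [460.5 -85.5 175.2] [457.7 -87.5 176.9] zmax 199.2
wrist neck 60 [464.2 -81.2 155.5] [465.  -79.4 154.5] zmax 160.9
```

View pics/end.png

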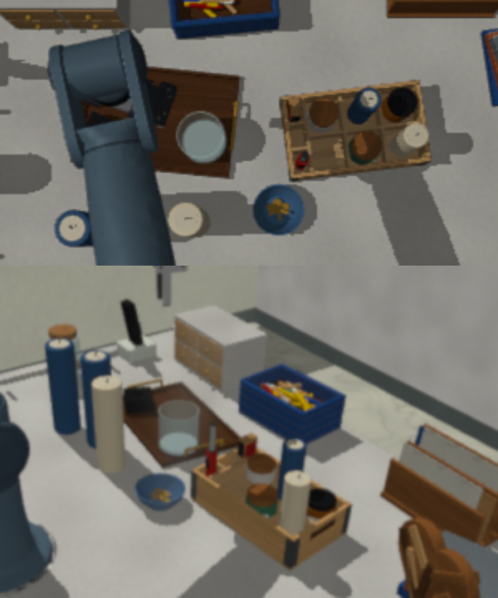

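The final picture shows ivory in cell0, blue in cell4 and the lighter upright in pocket0. The jars, matchbox, glass and dock stand in place, and the robot is clear of everything.

```bash
python3 -c "
from h import *
print(env.finish_job())"
```

```text
the job is handed in; nothing more can be done
None
```

The candles and the lighter are packed in the crate, and I handed the job in at about 28 s on the robot's clock. The hand-in gives no verdict.

- **Blue candle:** it stands in cell4. Its top is at z ≈ 178 mm, which matches standing on the crate floor.
- **Ivory candle:** I lifted it out of the glass and stood it in cell0. Its top is also at z ≈ 178 mm.
- **Lighter:** it stands handle-down in pocket0 with its tip at about 198 mm, which matches the handle resting on the pocket floor. It looks upright.

I lowered both candles slowly until the floor took their weight, then opened the gripper.

In the last pictures the jars, matchbox, glass, charging stand and bowl are standing where they were. I judged that by eye and did not measure them again at the end. The arm was away from everything, with no force on the tool. No check failed; the cameras agreed to within a few mm.

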